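Bring the jar round to the hand-over ledge and set the brake

TASK

Turn the pharmacy carousel, smoothly so that nothing on it topples, by pushing on one of its four upright divider walls with a fingertip, until the short, wide jar rests squarely opposite the middle of the hand-over ledge. Then push the brake lever's handle all the way round to its stop, so that its rubber nose meets the tray. Do not touch, grip or lift the jar or the other containers, and leave everything else on the counter where it is.

Things in the scene. Friction and masses are not known exactly. Their poses are not given: they have to be found in the camera images.
- base: Fixed aluminium base, 8-12 mm high. Origin on the counter under the carousel's vertical axis. Its +x axis points to the hand-over ledge, a fixed shelf 90 mm wide, 165 to 240 mm from the axis, top 18 mm and side cheeks 38 mm above the counter. Its +y axis points to the brake lever's pivot, 170 mm from the axis. Place and yaw vary.
- ledge (a point): Middle of the inner edge of the hand-over ledge, on its top, 165 mm from the carousel axis along the base's +x.
- carousel: Round grey tray 230 mm across with four divider walls along its own +x, +y, -x, -y. Origin on its vertical axis, 12 mm above the counter; inner floor 6 mm, low rim 14 mm above the origin. Turns either way, over half a turn, about 1 to 1.5 N pushed 130 mm out; stays where left. One container stands on the diagonal of each quarter, 75 mm from the axis. A 26 mm steel hub stands in the middle.
- divider_end (a point): Outer end of the divider wall along the carousel's own +x, 145 mm from the axis, 49 mm above the counter (mid height). The four white walls are alike: upright, 6 mm thick, 20 to 78 mm above the counter, reaching 30 mm out past the tray's rim.
- brake (a joint): Brake lever on a vertical pivot fixed to the base. 0 = released; grows anticlockwise seen from above; 1.4 rad = against its stop with the nose on the tray. It starts between 0 and 0.3, stays where it is left, and takes about 1.3 N at the grip. Setting it does not move the tray.
- brake_pivot (a point): Brake lever's pivot axis, at the handle's mid height, 54 mm above the counter. The boss is 24 mm across.
- brake_grip (a point): Middle of the handle's black grip, 80 mm from the pivot axis, 54 mm above the counter. The handle is a level bar reaching 105 mm from the pivot; the grip is 11 mm thick, 42 to 66 mm above the counter, free below. In the base's frame the handle points 70 degrees anticlockwise of +x at joint 0, 150 at 1.4. The 54 mm nose is lower, 120 degrees anticlockwise of the handle.
- jar: The short, wide white jar, 60 mm across and 46 mm tall: the one that is wanted. Loose, in any quarter of the tray. Origin at the centre of its underside.
- bottle_tall: White bottle with a narrow neck, 44 mm across, 72 mm tall, loose on the tray. Origin under its centre. Not to be touched.
- bottle_mid: White bottle, 40 mm across, 56 mm tall, loose on the tray. Origin under its centre. Not to be touched.
- tube: Narrow straight-sided white tub, 38 mm across, 50 mm tall, loose on the tray. Origin under its centre. Not to be touched.
- carton_a: Loose carton 50 x 32 x 70 mm tall, standing near the brake lever. Origin under its centre. Leave alone.
- carton_b: Loose carton 70 x 40 x 50 mm tall, standing beside the tray, on the side away from the brake. Origin under its centre. Leave alone.
- sanitiser: Loose bottle 56 mm across, 130 mm tall, on the counter. Origin under its centre. Leave alone.
- spray: Loose spray bottle 38 mm across, 115 mm tall, on the counter. Origin under its centre. Leave alone.
- spatula: Loose counting spatula lying on the counter. Leave alone.
There are look-alikes about, which are no part of the job. Leave any yellow look-alike of the jar alone.

How it is judged (in metres and radians):
On the way, in this order (a step that is already met when the one before it is completed fails the run):
1. the tray is turned until the jar rests opposite the ledge, the brake still released (y of jar in the frame of base between -0.012 and 0.012 m and x of jar in the frame of base above 0.05 m and angular speed of carousel below 0.1 rad/s and value of joint brake below 0.6 rad), for 0.3 s.
2. the brake lever is pushed to its stop (y of jar in the frame of base between -0.012 and 0.012 m and x of jar in the frame of base above 0.05 m and value of joint brake above 1.25 rad), for 0.2 s.
At the end, for the whole second after the job is handed in: The jar stands on the tray on the ledge's side, its centre within 12 mm of the line from the carousel axis through the middle of the ledge; the tray is at rest; all four containers stand upright on the tray; the brake lever is within 0.15 rad of its stop (1.4 rad) (all of step 2 and angular speed of carousel below 0.1 rad/s and angle between each of jar, bottle_tall, bottle_mid, tube's own z axis and vertical below 0.15 rad and distance between each of jar, bottle_tall, bottle_mid, tube and carousel below 0.1 m); the robot touches nothing.
It fails at once if the brake is swung in while the jar is not yet at the ledge (value of joint brake above 0.7 rad and not (y of jar in the frame of base between -0.025 and 0.025 m and x of jar in the frame of base above 0.05 m)).
It fails at once if the robot touches a container on the tray (more than 1 N) (contact force between any of the fingers, the arm and jar above 1 N or contact force between any of the fingers, the arm and bottle_tall above 1 N or contact force between any of the fingers, the arm and bottle_mid above 1 N or contact force between any of the fingers, the arm and tube above 1 N).
It fails at once if a container is lifted or tipped (z of any of jar, bottle_tall, bottle_mid, tube in the frame of carousel above 0.025 m or angle between any of jar, bottle_tall, bottle_mid, tube's own z axis and vertical above 0.5 rad).
It fails at once if something else on the counter is shifted by more than 20 mm or lifted (distance of any of carton_a, carton_b, sanitiser, spray, spatula from where it was at the start of the episode above 0.02 m).
It also fails if it takes over 58 s, if anything falls off the work surface, if the arm or the gripper's body presses on something with over 40 N, if the wrist force passes 120 N, or if a joint passes its speed limit or range.

ROBOT

A 7-joint arm with a two-finger parallel gripper is mounted at the origin on the work surface. World frame = base frame: x ahead of the robot, y to its left, z up, the work surface at z = 0. Lengths are in mm, angles in degrees, forces in N, time in s.
With the tool pointing down it reaches from about 425 to 875 mm from the base axis. Payload 8.4 kg.
Tool frame: the origin (TCP) lies midway between the tips of the shut fingers; the grasp point (between the pads) lies 19 mm behind it; z points along the fingers, y is the line along which they close (so a half turn about z gives the same grasp; the last joint's range is limited). The gripper opens to 87 mm and grips with 3 to 60 N. Pads are 19 mm wide; open, the fingers measure 117 mm over their backs; the gripper's body (75 mm by 190 mm) begins 51 mm behind the grasp point.
Start: joints at [-71.058, 19.091, 2.286, 83.961, -0.768, 76.965, -3.352], TCP at [270.845, 590.852, 222.546] pointing down, gripper open.
Joint ranges: [-147.57, 147.57], [-21.85, 119.76], [-74.77, 79.35], [14.55, 137.4], [-85.83, 265.84], [4.83, 119.75], [-152.11, 152.11]. Speed limits (degrees/s): [127.2, 127.2, 159.86, 159.86, 180, 180, 180].

INTERFACE

Orientations are given as a 3x3 rotation matrix whose columns are the frame's x, y, z axes.
In Python, from cell import readout, viewer, order gives the robot as it stands.
- The arm moves only by the tool jog_arm, never from a script. Its argument "motion" is a list that holds one entry, the list of rows, each a list of 6 numbers: the shift along the tool's x, y, z in mm, then the turn, a rotation vector about the tool's x, y, z in degrees. A call has 1 to 10 rows; each row is the pose to reach, as a shift and turn from the pose commanded when the call began, along the tool's axes at that moment; what a row does not reach only later rows make up. A row lasts 1/8 s, in which the tool goes at most 62.5 mm and 10.7 degrees, less where a joint would pass 70% of its speed; a pose out of reach is approached as far as the arm can. A call with a gripper value outside its range is refused whole. "jaw" is the closure in counts, from 0 (fully open) to 255 (shut), set as the call begins (left out, the last holds). The fingers move at their own pace and stop on an object; "newtons" is the grip in N (left out, the last holds). Time passes only in rows, so rows that repeat a pose let the fingers close. It gives the time, the measured TCP pose, the force, the opening and the grip force at its end, in the units of the state.
- readout.get_state(): the state, without advancing time (a new reading comes with each control period).
- viewer.snapshot(name): name is "scene" or "top" or "wrist"; returns a dict with "image" (480x640x3 uint8, blue, green, red), "K" (3x3 intrinsics, pixels), "extrinsics" (4x4, takes a point from camera to world coordinates); the wrist camera has in their place "T_tool_cam" (4x4, takes a point from camera to tool coordinates, whose origin is the TCP and whose axes are the flange's). Camera axes: x right, y down, z forward; pixel columns grow to the right and rows downward; lengths in mm; the calibration is good to about 2 mm. A picture is of the moment at which its call begins: read the wrist's pose just before it. There is no depth.
- order.job_done(): hands the job in; it is judged then, once.
The state is a dict: "t": time; "joint_positions": joint angles; "qvel": joint speeds; "tau": joint torques, N m; "ee_pos": TCP position; "orientation": TCP orientation; "ft_force": force on the tool from outside, world axes, zero at the start; "torque": the same for the moment, N m; "finger_gap": finger opening in mm; "gripper_force": force on a finger pad.
Only numpy, scipy, OpenCV 4.12 (cv2) and the standard library are available. Lean on these libraries where they do the work, as an engineer would, in place of code of your own. Each camera call takes 0.05 s, during which the arm holds its last target. There are 200 camera calls.

## Working session

There is one attempt and no reset: what is moved stays moved. The work goes in short steps, Python scripts to look and compute and a tool call to move; the robot and the scene stay as the last step left them, time stands still between calls to the robot, and variables do not carry over. Pictures are saved under pics/ and viewed, at most 10 in all, crops included, and the job is handed in when it is done.

Besides the shell and the picture viewer there is one more tool, called after "Emit:" by a JSON object that holds its "name" and its "arguments", one argument or row to a line. jog_arm: Moves the arm, as the interface text tells. Its arguments: {"type":"object","properties":{"motion":{"type":"array","items":{"type":"array","items":{"type":"array","items":{"type":"number"}}}},"jaw":{"type":"number"},"newtons":{"type":"number"}},"required":["motion"]}

```bash
mkdir -p pics
python3 - <<'E'
from cell import readout, viewer
import cv2,pickle
s=readout.get_state(); print(s['t'],s['ee_pos'],s['orientation'],s['finger_gap'])
for n in('scene','top'):
    d=viewer.snapshot(n); cv2.imwrite(f'pics/{n}0.png',d['image']); pickle.dump(d,open(n+'.pkl','wb')); print(d['K'],d['extrinsics'])
E
```

```text
0.0 [270.70112255 590.45602807 221.67107799] [[-9.09028023e-01  4.16734623e-01 -5.53456381e-04]
 [ 4.16734977e-01  9.09026850e-01 -1.46453628e-03]
 [-1.07216263e-04 -1.56194915e-03 -9.99998774e-01]] 86.85910176777188
[[444.831026     0.         321.52723345]
 [  0.         444.831026   241.90079294]
 [  0.           0.           1.        ]] [[-4.40013858e-01  5.82488575e-01 -6.83443388e-01  1.22097987e+03]
 [ 8.97869047e-01  2.97921337e-01 -3.24151278e-01  3.21813534e+02]
 [ 1.47979520e-02 -7.56273718e-01 -6.54087979e-01  7.34084100e+02]
 [ 0.00000000e+00  0.00000000e+00  0.00000000e+00  1.00000000e+00]]
[[608.89977085   0.         310.67330128]
 [  0.         608.89977085 237.24358549]
 [  0.           0.           1.        ]] [[ 7.93015722e-02 -9.76319127e-01  2.01276486e-01  2.43235706e+02]
 [-9.96849421e-01 -7.79879635e-02  1.44606359e-02  2.67291973e+00]
 [ 1.57894781e-03 -2.01789099e-01 -9.79427724e-01  1.50000212e+03]
 [ 0.00000000e+00  0.00000000e+00  0.00000000e+00  1.00000000e+00]]
```

View pics/top0.png

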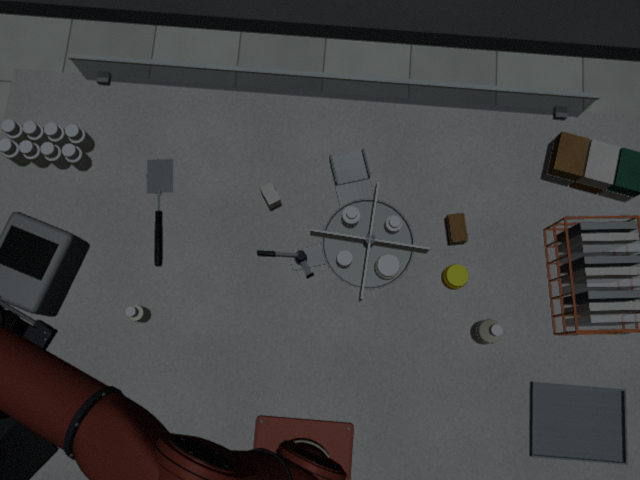

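View pics/scene0.png

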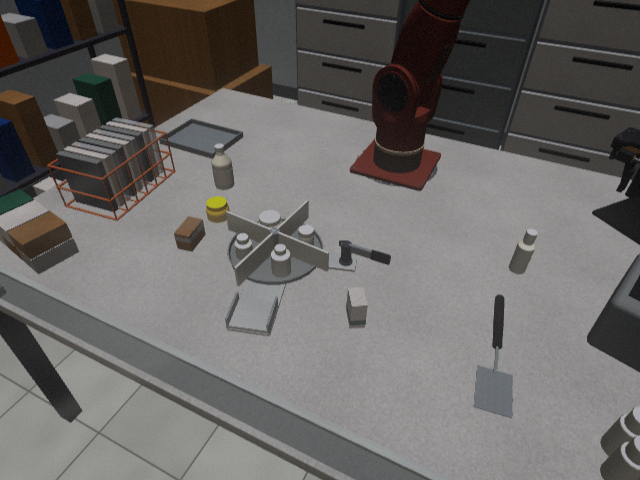

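Top view: hub (370,240), ledge (350,167), wall ends (376,184), (428,249), (362,299), (311,233), jar (387,267), brake boss (300,256), grip end (259,253). Scene view: agrees; the jar is the robot-side container.

```bash
cat > h.py <<'E'
import numpy as np,cv2,pickle
def px2w(d,p,z):
    T=d['extrinsics'];r=T[:3,:3]@np.linalg.solve(d['K'],[p[0],p[1],1]);o=T[:3,3]
    return (o+r*(z-o[2])/r[2])
def w2px(d,P):
    T=np.linalg.inv(d['extrinsics']);q=d['K']@(T[:3,:3]@np.asarray(P,float)+T[:3,3]);return q[:2]/q[2]
E
python3 - <<'E'
from h import *
d=pickle.load(open('top.pkl','rb'))
c=[px2w(d,p,78) for p in[(376,184),(428,249),(362,299),(311,233)]]
C=np.mean(c,0);print('C',C[:2])
f=lambda v:(np.hypot(*v[:2]).round(),np.degrees(np.arctan2(v[1],v[0])).round(1))
for w in c: print('wall',f(w-C))
for n,p,z in[('ledge mid',(350,167),18),('jar',(387,267),64),('boss',(300,256),66),('gripend',(259,253),66),('cartA',(269,191),70),('cartB',(457,220),50),('cartBfar',(457,240),25),('yel',(456,272),40),('sanit',(495,331),130),('spray',(135,312),60)]:
    P=px2w(d,p,z);print(n,P[:2].round(),f(P-C))
im=d['image'][130:330,230:480];im=cv2.resize(im,None,fx=3.2,fy=3,interpolation=cv2.INTER_CUBIC)
cv2.imwrite('pics/c1.png',np.clip(im*1.8,0,255).astype('uint8'))
E
```

```text
C [ 538.23944792 -116.0672925 ]
wall (np.float64(142.0), np.float64(-3.2))
wall (np.float64(141.0), np.float64(-93.7))
wall (np.float64(140.0), np.float64(176.5))
wall (np.float64(140.0), np.float64(86.9))
ledge mid [738. -61.] (np.float64(207.0), np.float64(15.5))
jar [ 481. -163.] (np.float64(74.0), np.float64(-140.7))
boss [490.  46.] (np.float64(169.0), np.float64(106.5))
gripend [490. 144.] (np.float64(265.0), np.float64(100.6))
cartA [644. 134.] (np.float64(271.0), np.float64(67.1))
cartB [ 613. -329.] (np.float64(226.0), np.float64(-70.8))
cartBfar [ 568. -337.] (np.float64(223.0), np.float64(-82.3))
yel [ 486. -333.] (np.float64(223.0), np.float64(-103.6))
sanit [ 345. -403.] (np.float64(346.0), np.float64(-123.9))
spray [327. 422.] (np.float64(578.0), np.float64(111.4))
```

View pics/c1.png

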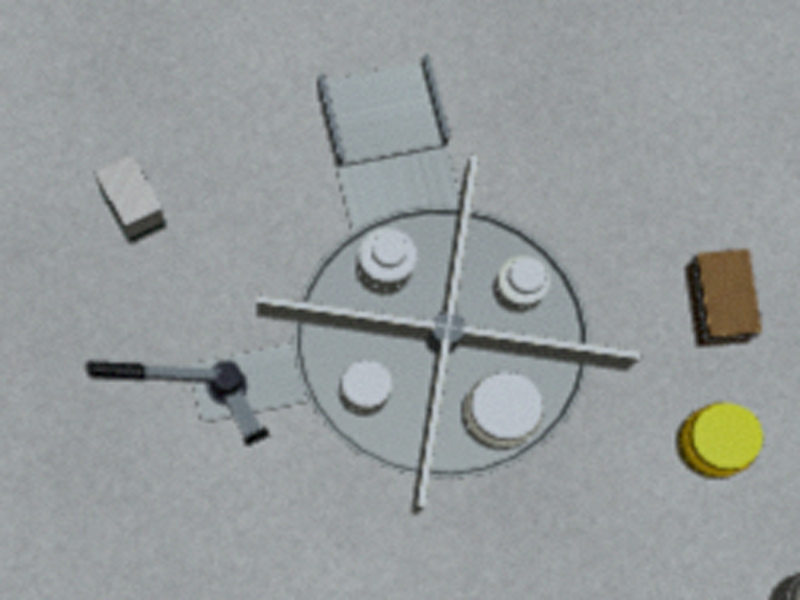

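```bash
cat >> h.py <<'E'
from scipy.spatial.transform import Rotation as Ro
from cell import readout,viewer
C=np.array([538.,-116.])
def plan(poses,nd=0):
    "poses: (x,y,z,yaw of tool y)"
    s=readout.get_state();R=np.array(s['orientation']);p=np.array(s['ee_pos'])
    out=[]
    for x,y,z,a in poses:
        a=np.radians(a);ty=np.array([np.cos(a),np.sin(a),0]);tz=np.array([0,0,-1.]);T=np.c_[np.cross(ty,tz),ty,tz]
        out.append([*(R.T@(np.array([x,y,z])-p)).round(nd),*Ro.from_matrix(R.T@T).as_rotvec(degrees=True).round(nd)])
    print('t',s['t'],'p',p.round(1),'f',np.round(s['ft_force'],1),'yaw',np.degrees(np.arctan2(R[1,1],R[0,1])).round(1),'q',np.round(s['joint_positions']))
    print(str([[float(v) for v in r] for r in out]).replace('.0',''))
def pol(phi,r,z,yaw=None):
    a=np.radians(phi);return (*(C+r*np.array([np.cos(a),np.sin(a)])),z,phi if yaw is None else yaw)
def arc(a,b,n,r=136,z=46,hold=1):
    s=np.arange(1,n-hold+1)/(n-hold);s=s*s*(3-2*s)
    plan([pol(a+(b-a)*u,r,z) for u in list(s)+[1]*hold])
E
python3 - <<'E'
from h import *
L=lambda A,B,n:[tuple(np.array(A)+(np.array(B)-A)*i/n) for i in range(1,n+1)]
A=(271,591,222,65);B=(540,150,222,-20)
plan(L(A,B,10))
E
```

```text
t 0.1 p [270.7 590.5 221.8] f [ 1.  -0.2  1. ] yaw 65.4 q [-71.  19.   2.  84.  -1.  77.  -3.]
[[-43, -28, -0, -0, 0, 9], [-86, -57, -0, -0, 0, 17], [-129, -86, -0, -0, 0, 26], [-171, -115, -0, -0, 0, 34], [-214, -144, -0, -0, 0, 43], [-257, -173, 0, -0, 0, 51], [-300, -202, 0, -0, 0, 60], [-343, -230, 0, -0, 0, 68], [-386, -259, 0, -0, 0, 77], [-428, -288, 0, -0, 0, 85]]
```

Emit:
{"name": "jog_arm", "arguments": {
  "motion": [
    [[-43,-28,0,0,0,9],[-86,-57,0,0,0,17],[-129,-86,0,0,0,26],[-171,-115,0,0,0,34],[-214,-144,0,0,0,43],[-257,-173,0,0,0,51],[-300,-202,0,0,0,60],[-343,-230,0,0,0,68],[-386,-259,0,0,0,77],[-428,-288,0,0,0,85]]
  ],
  "jaw": 255,
  "newtons": 10
}}

```text
t: 1.35
ee_pos: [540.4, 149.1, 222.4]
orientation: [[0.34, 0.94, -0.0], [0.94, -0.34, -0.0], [-0.0, -0.0, -1.0]]
ft_force: [0.1, 0.0, -2.0]
finger_gap: 1.7
gripper_force: 0.0
```

Run:
```python
from h import *
L=lambda A,B,n:[tuple(np.array(A)+(np.array(B)-A)*i/n) for i in range(1,n+1)]
s=readout.get_state();R=np.array(s['orientation'])
A=(*s['ee_pos'],np.degrees(np.arctan2(R[1,1],R[0,1])));B=pol(-110,136,180)
plan(L(A,B,9)+[B])
```

```text
t 1.35 p [540.4 149.1 222.4] f [ 0.1  0.  -2. ] yaw -19.9 q [-45.   9.  29.  98.  -4.  74. -36.]
[[-43, 10, 5, -0, 0, 10], [-86, 20, 9, -0, 0, 20], [-129, 29, 14, -0, 0, 30], [-172, 39, 19, -0, 0, 40], [-214, 49, 24, -0, 0, 50], [-257, 59, 28, -0, 0, 60], [-300, 68, 33, -0, 0, 70], [-343, 78, 38, -0, 0, 80], [-386, 88, 42, -0, 0, 90], [-386, 88, 42, -0, 0, 90]]
```

Emit:
{"name": "jog_arm", "arguments": {
  "motion": [
    [[-43,10,5,0,0,10],[-86,20,9,0,0,20],[-129,29,14,0,0,30],[-172,39,19,0,0,40],[-214,49,24,0,0,50],[-257,59,28,0,0,60],[-300,68,33,0,0,70],[-343,78,38,0,0,80],[-386,88,42,0,0,90],[-386,88,42,0,0,90]]
  ]
}}

```text
t: 2.6
ee_pos: [491.4, -246.2, 180.3]
orientation: [[0.939, -0.344, -0.001], [-0.344, -0.939, -0.002], [-0.001, 0.002, -1.0]]
ft_force: [-0.6, 0.4, 0.2]
finger_gap: 0.6
gripper_force: 0.0
```

Run:
```python
from h import *
plan([pol(-110,136,46)])
s=readout.get_state();d=viewer.snapshot('wrist');cv2.imwrite('pics/w1.png',d['image']);print(d['T_tool_cam'].round(2))
```

```text
t 2.6 p [ 491.4 -246.2  180.3] f [-0.6  0.4  0.2] yaw -110.1 q [-24.  12.  52. 103. -10.  70. -79.]
[[-1, -3, 134, 0, 0, -0]]
[[   0.     -0.97   -0.25   69.4 ]
 [   1.     -0.      0.      0.35]
 [  -0.     -0.25    0.97 -163.29]
 [   0.      0.      0.      1.  ]]
```

View pics/w1.png

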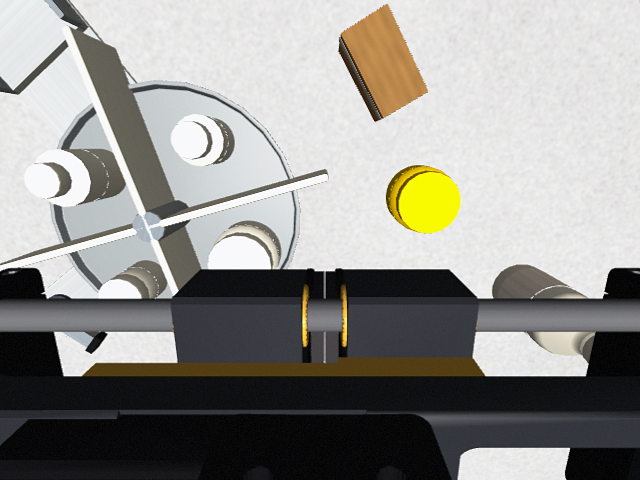

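Wrist view: tray, carton and yellow lid are clear of the descent spot. The finger width is unclear, so I'll check with the scene camera.

Run:
```python
from h import *
d=viewer.snapshot('scene');s=readout.get_state()
u,v=w2px(d,s['ee_pos']).astype(int);print(u,v)
u0,v0=max(u-100,0),max(v-90,0)
im=cv2.resize(d['image'][v0:v0+150,u0:u0+200],None,fx=4,fy=4,interpolation=cv2.INTER_CUBIC);print(u0,v0)
cv2.imwrite('pics/s1.png',np.clip(im*1.8,0,255).astype('uint8'))
```

```text
238 167
138 77
```

View pics/s1.png

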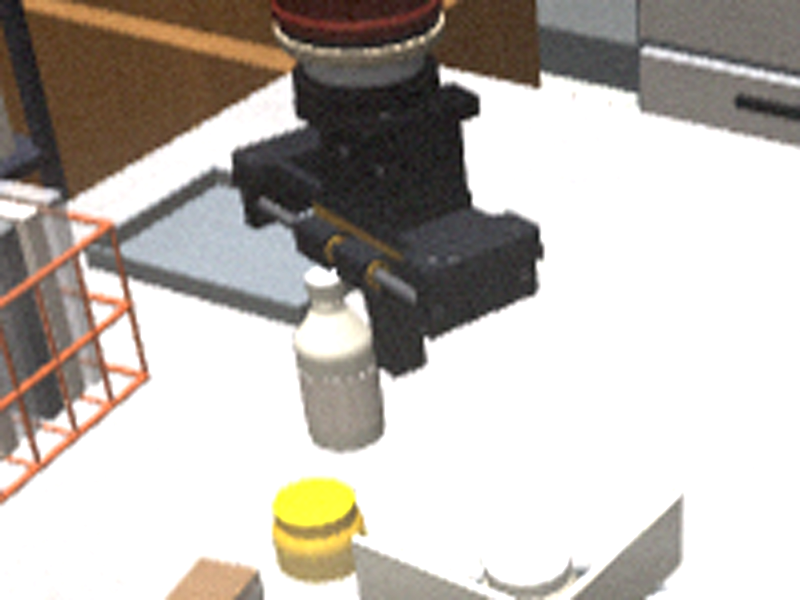

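Fingers are slim (~30 mm) below the body; the way down is clear.

Emit:
{"name": "jog_arm", "arguments": {
  "motion": [
    [[0,-1,35,0,0,0],[-1,-2,75,0,0,0],[-1,-3,115,0,0,0],[-1,-3,134,0,0,0],[-1,-3,134,0,0,0]]
  ]
}}

```text
t: 3.32
ee_pos: [492.9, -238.4, 46.0]
orientation: [[0.942, -0.335, -0.002], [-0.335, -0.942, 0.0], [-0.002, 0.0, -1.0]]
ft_force: [-0.4, -0.4, 0.7]
finger_gap: 0.9
gripper_force: 0.0
```

Run:
```python
from h import *
arc(-110,-85,10)
```

```text
t 3.325 p [ 492.9 -238.4   46. ] f [-0.4 -0.4  0.7] yaw -109.5 q [-18.  22.  47. 111. -20.  55. -71.]
[[3, 6, -0, 0, 0, -0], [8, 5, -0, 0, 0, -3], [16, 5, -0, 0, 0, -6], [25, 3, -0, 0, 0, -10], [35, 1, -0, -0, 0, -14], [44, -1, -0, -0, 0, -18], [51, -4, -0, -0, 0, -21], [56, -6, -0, -0, 0, -24], [58, -7, -0, -0, 0, -25], [58, -7, -0, -0, 0, -25]]
```

Emit:
{"name": "jog_arm", "arguments": {
  "motion": [
    [[3,5,0,0,0,0],[8,5,0,0,0,-3],[16,5,0,0,0,-6],[25,3,0,0,0,-10],[35,1,0,0,0,-14],[44,-1,0,0,0,-18],[51,-4,0,0,0,-21],[56,-6,0,0,0,-24],[58,-7,0,0,0,-25],[58,-7,0,0,0,-25]]
  ]
}}

```text
t: 4.58
ee_pos: [550.8, -252.5, 47.4]
orientation: [[0.996, 0.093, 0.001], [0.093, -0.996, -0.0], [0.001, 0.0, -1.0]]
ft_force: [0.2, 0.1, -0.4]
finger_gap: 0.8
gripper_force: 0.0
```

Run:
```python
from h import *
arc(-85,-45,10)
d=viewer.snapshot('top')
im=cv2.resize(d['image'][150:330,250:490],None,fx=3.3,fy=3.3,interpolation=cv2.INTER_CUBIC)
cv2.imwrite('pics/t2.png',np.clip(im*1.8,0,255).astype('uint8'))
```

```text
t 4.575 p [ 550.8 -252.5   47.4] f [ 0.2  0.1 -0.4] yaw -84.7 q [-11.  27.  40. 103. -20.  58. -48.]
[[2, -1, 1, 0, -0, -1], [11, -2, 1, 0, -0, -5], [24, -3, 1, 0, -0, -10], [38, -7, 1, 0, -0, -16], [53, -12, 2, 0, -0, -23], [67, -18, 2, 0, -0, -29], [77, -25, 2, 0, -0, -35], [84, -30, 2, 0, -0, -38], [87, -32, 2, 0, -0, -40], [87, -32, 2, 0, -0, -40]]
```

View pics/t2.png

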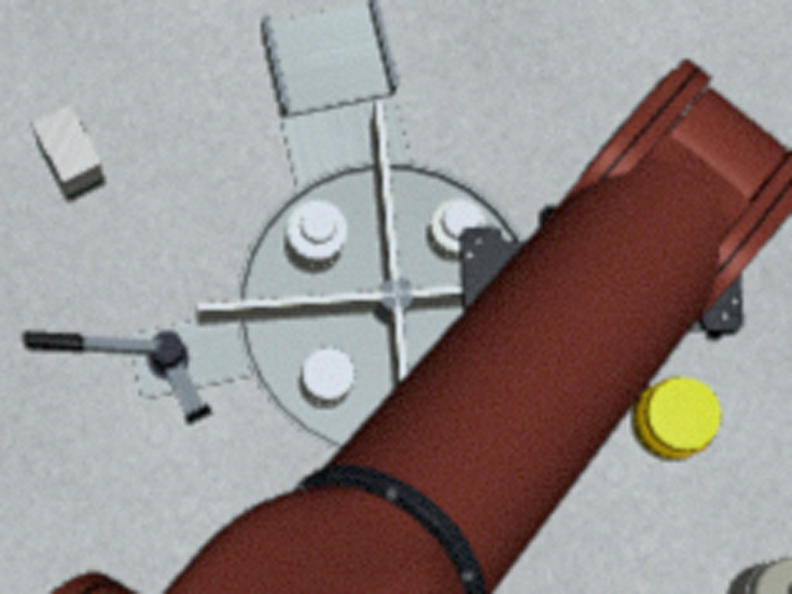

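The tray has turned about 11° with the push (far wall end now at crop (380,100)) and all is upright; continuing.

Emit:
{"name": "jog_arm", "arguments": {
  "motion": [
    [[2,-1,1,0,0,-1],[11,-2,1,0,0,-5],[24,-3,1,0,0,-10],[38,-7,1,0,0,-16],[53,-12,2,0,0,-23],[67,-18,2,0,0,-29],[77,-25,2,0,0,-35],[84,-30,2,0,0,-38],[87,-32,2,0,0,-40],[87,-32,2,0,0,-40]]
  ]
}}

```text
t: 5.88
ee_pos: [633.8, -211.9, 44.5]
orientation: [[0.703, 0.712, -0.0], [0.712, -0.703, 0.0], [0.0, -0.0, -1.0]]
ft_force: [0.3, 0.5, 0.1]
finger_gap: 0.6
gripper_force: 0.0
```

Run:
```python
from h import *
arc(-45,-5,10)
```

```text
t 5.875 p [ 633.8 -211.9   44.5] f [0.3 0.5 0.1] yaw -44.6 q [ -7.  32.  29.  93. -17.  60. -18.]
[[3, 0, -1, -0, -0, -1], [12, -0, -1, -0, -0, -5], [25, -2, -1, -0, -0, -10], [39, -5, -1, -0, -0, -16], [54, -10, -1, -0, -0, -23], [67, -17, -1, -0, -0, -29], [78, -24, -1, -0, -0, -35], [85, -29, -1, -0, -0, -38], [88, -31, -1, -0, -0, -40], [88, -31, -1, -0, -0, -40]]
```

Emit:
{"name": "jog_arm", "arguments": {
  "motion": [
    [[3,0,-1,0,0,-1],[12,0,-1,0,0,-5],[25,-2,-1,0,0,-10],[39,-5,-1,0,0,-16],[54,-10,-1,0,0,-23],[67,-17,-1,0,0,-29],[78,-24,-1,0,0,-35],[85,-29,-1,0,0,-38],[88,-31,-1,0,0,-40],[88,-31,-1,0,0,-40]]
  ]
}}

```text
t: 7.12
ee_pos: [673.6, -127.6, 45.6]
orientation: [[0.081, 0.997, 0.0], [0.997, -0.081, 0.0], [0.0, 0.0, -1.0]]
ft_force: [0.1, 0.4, 0.5]
finger_gap: 0.6
gripper_force: 0.0
```

Run:
```python
from h import *
arc(-5,33,10)
```

```text
t 7.125 p [ 673.6 -127.6   45.6] f [0.1 0.4 0.5] yaw -4.7 q [ -7.  32.  19.  90. -11.  60.  11.]
[[3, -0, -0, 0, -0, -1], [11, -1, -0, 0, -0, -4], [23, -2, -0, 0, -0, -10], [37, -5, -0, 0, -0, -15], [51, -10, -0, 0, -0, -22], [64, -16, -0, 0, -0, -28], [74, -22, -0, 0, -0, -33], [81, -27, -0, 0, -0, -36], [84, -28, -0, 0, -0, -38], [84, -28, -0, 0, -0, -38]]
```

Emit:
{"name": "jog_arm", "arguments": {
  "motion": [
    [[3,0,0,0,0,-1],[11,-1,0,0,0,-4],[23,-2,0,0,0,-10],[37,-5,0,0,0,-15],[51,-10,0,0,0,-22],[64,-16,0,0,0,-28],[74,-22,0,0,0,-33],[81,-27,0,0,0,-36],[84,-28,0,0,0,-38],[84,-28,0,0,0,-38]]
  ]
}}

```text
t: 8.38
ee_pos: [652.5, -41.4, 45.6]
orientation: [[-0.55, 0.835, 0.0], [0.835, 0.55, 0.0], [0.0, 0.0, -1.0]]
ft_force: [-1.1, 0.2, 0.2]
finger_gap: 0.4
gripper_force: 0.0
```

Run:
```python
from h import *
arc(33,52,10)
d=viewer.snapshot('top');pickle.dump(d,open('t3.pkl','wb'))
im=cv2.resize(d['image'][140:320,250:490],None,fx=3.3,fy=3.3,interpolation=cv2.INTER_CUBIC)
cv2.imwrite('pics/t3.png',np.clip(im*1.8,0,255).astype('uint8'))
```

```text
t 8.375 p [652.5 -41.4  45.6] f [-1.1  0.2  0.2] yaw 33.4 q [-8. 28. 10. 94. -6. 58. 37.]
[[1, -1, -0, 0, -0, -0], [6, -1, -0, 0, -0, -2], [12, -1, -0, 0, -0, -5], [19, -2, -0, 0, -0, -8], [26, -3, -0, 0, -0, -11], [33, -4, -0, 0, -0, -14], [39, -6, -0, 0, -0, -16], [43, -7, -0, 0, -0, -18], [44, -8, -0, 0, -0, -19], [44, -8, -0, 0, -0, -19]]
```

View pics/t3.png

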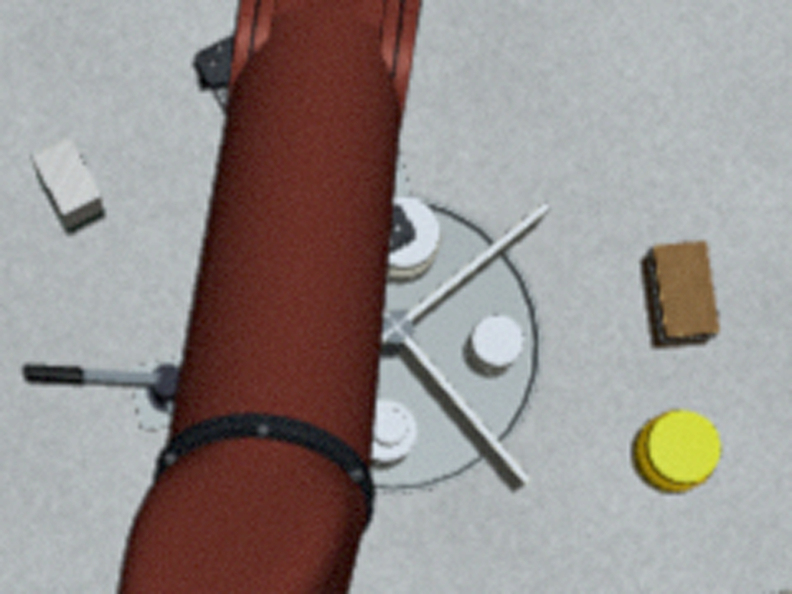

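Jar now left of the far-right wall, partly hidden; wall ends at crop (547,207) and (522,485), hub (397,325).

Run:
```python
from h import *
d=pickle.load(open('t3.pkl','rb'))
for p in[(547,207),(522,485)]:
    v=px2w(d,(p[0]/3.3+250,p[1]/3.3+140),78)[:2]-C;print(np.hypot(*v),np.degrees(np.arctan2(v[1],v[0])))
q=[px2w(d,(a/3.2+230,b/3+130),z)[:2] for a,b,z in[(342,163,18),(447,145,18),(322,77,38),(425,58,38),(228,378,72)]]
ang=lambda v:np.degrees(np.arctan2(v[1],v[0]))
print('in edge',ang(q[0]-q[1])-90,'out',ang(q[2]-q[3])-90,'mid in',ang((q[0]+q[1])/2-C),'mid all',ang(sum(q[:4])/4-C),'boss',ang(q[4]-C)-90,np.hypot(*(q[4]-C)))
```

```text
147.68065030552918 -46.08229443764889
142.03403741078293 -136.50453803074979
in edge 15.319944880186284 out 16.235667828235762 mid in 15.271970816075424 mid all 15.794253033223935 boss 17.01795304852405 165.75068355601394
```

Emit:
{"name": "jog_arm", "arguments": {
  "motion": [
    [[1,-1,0,0,0,0],[5,-1,0,0,0,-2],[10,-1,0,0,0,-4],[16,-1,0,0,0,-6],[22,-2,0,0,0,-8],[27,-3,0,0,0,-11],[32,-4,0,0,0,-13],[35,-5,0,0,0,-15],[36,-5,0,0,0,-16],[36,-5,0,0,0,-16]]
  ]
}}

```text
t: 9.68
ee_pos: [628.4, -14.3, 45.6]
orientation: [[-0.759, 0.651, -0.0], [0.651, 0.759, 0.0], [0.0, 0.0, -1.0]]
ft_force: [0.1, 0.7, 1.0]
finger_gap: 0.3
gripper_force: 0.1
```

```bash
cat > m.py <<'E'
from h import *
# fit the pushed frame of the four walls: best tray angle from bright wall tops seen from above
def wallang(d):
    g=cv2.cvtColor(d['image'],cv2.COLOR_BGR2GRAY).astype(float)
    best=[]
    for a in np.arange(0,90,.25):
        sc=[]
        for k in range(4):
            t=np.radians(a+90*k);u=np.array([np.cos(t),np.sin(t)]);n=np.array([-u[1],u[0]])
            f=lambda o:np.array([g[int(round(q[1])),int(round(q[0]))] for r in range(118,144,2) for q in [w2px(d,(*(C+r*u+o*n),78))]])
            sc.append(np.median(f(0))-max(np.median(f(9)),np.median(f(-9))))
        best.append((sum(np.clip(sc,-20,40)),a,np.round(sc)))
    return sorted(best,key=lambda b:-b[0])[:4]
if __name__=='__main__':
    d=viewer.snapshot('top')
    for b in wallang(pickle.load(open('t3.pkl','rb')))[:2]+wallang(d): print(b)
E
python3 m.py; python3 -c "
from h import *
arc(49,54,6)"
```

```text
(np.float64(34.0), np.float64(45.25), array([-1., -1., 18., 18.]))
(np.float64(33.0), np.float64(45.5), array([-1., -1., 18., 17.]))
(np.float64(26.0), np.float64(60.75), array([ 0.,  2., 15.,  9.]))
(np.float64(21.0), np.float64(61.0), array([ 0.,  1., 16.,  4.]))
(np.float64(14.0), np.float64(60.0), array([-1.,  1., -3., 17.]))
(np.float64(14.0), np.float64(60.5), array([-1.,  0.,  4., 11.]))
t 9.725 p [628.4 -14.3  45.5] f [ 0.4  1.  -0.6] yaw 49.4 q [-8. 25.  7. 98. -3. 57. 49.]
[[3, -0, -0, 0, -0, -0], [6, -0, -0, 0, -0, -1], [9, -0, -0, 0, -0, -3], [12, -0, -0, 0, -0, -4], [13, -1, -0, 0, -0, -5], [13, -1, -0, 0, -0, -5]]
```

Emit:
{"name": "jog_arm", "arguments": {
  "motion": [
    [[1,0,0,0,0,0],[2,0,0,0,0,0],[3,0,0,0,0,0],[3,0,0,0,0,0],[-5,0,0,0,0,0],[-15,0,0,0,0,0],[-16,0,-50,0,0,0],[-16,0,-100,0,0,0],[-16,0,-150,0,0,0],[-16,0,-150,0,0,0]]
  ]
}}

```text
t: 10.98
ee_pos: [643.4, -25.5, 200.6]
orientation: [[-0.759, 0.652, 0.008], [0.652, 0.759, 0.0], [-0.006, 0.005, -1.0]]
ft_force: [-0.2, 0.6, -0.9]
finger_gap: 0.6
gripper_force: 0.0
```

Run:
```python
from h import *
L=lambda A,B,n:[tuple(np.array(A)+(np.array(B)-A)*i/n) for i in range(1,n+1)]
s=readout.get_state();A=(*s['ee_pos'],49.4);B=(570,130,170,90)
plan(L(A,B,6))
```

```text
t 10.975 p [643.4 -25.5 200.6] f [-0.2  0.6 -0.9] yaw 49.3 q [-8. 19.  8. 87. -3. 74. 50.]
[[26, 12, 5, 0, 0, -7], [52, 23, 10, 0, 0, -14], [79, 35, 15, 0, 0, -20], [105, 47, 20, 0, 0, -27], [131, 58, 25, 0, 0, -34], [157, 70, 30, 0, 0, -41]]
```

```bash
cat >> h.py <<'E'
PV=np.array([491.,47.5])
def br(th,d,z=46,r=72,yaw=None):
    t=np.radians(th);return (*(PV+r*np.array([np.cos(t),np.sin(t)])-d*np.array([-np.sin(t),np.cos(t)])),z,th-90 if yaw is None else yaw)
E
python3 - <<'E'
from h import *
L=lambda A,B,n:[tuple(np.array(A)+(np.array(B)-A)*i/n) for i in range(1,n+1)]
s=readout.get_state();A=(*s['ee_pos'],49.4);B=br(90,42,170)
plan(L(A,B,7)+[B])
E
```

```text
t 10.975 p [643.4 -25.5 200.6] f [-0.2  0.6 -0.9] yaw 49.3 q [-8. 19.  8. 87. -3. 74. 50.]
[[25, 5, 4, 0, 0, 7], [51, 11, 8, 0, 0, 14], [76, 16, 13, 0, 0, 21], [102, 22, 17, 0, 0, 28], [127, 27, 21, 0, 0, 35], [153, 32, 25, 0, 0, 42], [178, 38, 30, 0, 0, 49], [178, 38, 30, 0, 0, 49]]
```

Emit:
{"name": "jog_arm", "arguments": {
  "motion": [
    [[25,5,4,0,0,7],[51,11,8,0,0,14],[76,16,13,0,0,21],[102,22,17,0,0,28],[127,27,21,0,0,35],[153,32,25,0,0,42],[178,38,30,0,0,49],[178,38,30,0,0,49]]
  ],
  "newtons": 30
}}

```text
t: 11.98
ee_pos: [529.0, 121.4, 164.5]
orientation: [[-0.009, 1.0, -0.002], [1.0, 0.009, 0.0], [0.0, -0.002, -1.0]]
ft_force: [-0.3, -0.1, -0.5]
finger_gap: 0.5
gripper_force: 0.0
```

Run:
```python
from h import *
from m import wallang
plan([br(90,42)])
d=viewer.snapshot('top');pickle.dump(d,open('t4.pkl','wb'))
print(wallang(d)[:2])
im=cv2.resize(d['image'][140:320,250:490],None,fx=3.3,fy=3.3,interpolation=cv2.INTER_CUBIC)
cv2.imwrite('pics/t4.png',np.clip(im*1.8,0,255).astype('uint8'))
```

```text
t 11.975 p [529.  121.4 164.5] f [-0.3 -0.1 -0.5] yaw 0.5 q [-24.   9.   7. 104.  -1.  68. -16.]
[[-2, 4, 118, -0, -0, 1]]
[(np.float64(4.0), np.float64(3.25), array([ 1.,  2., -1.,  2.])), (np.float64(4.0), np.float64(3.5), array([ 1.,  2., -1.,  2.]))]
```

View pics/t4.png

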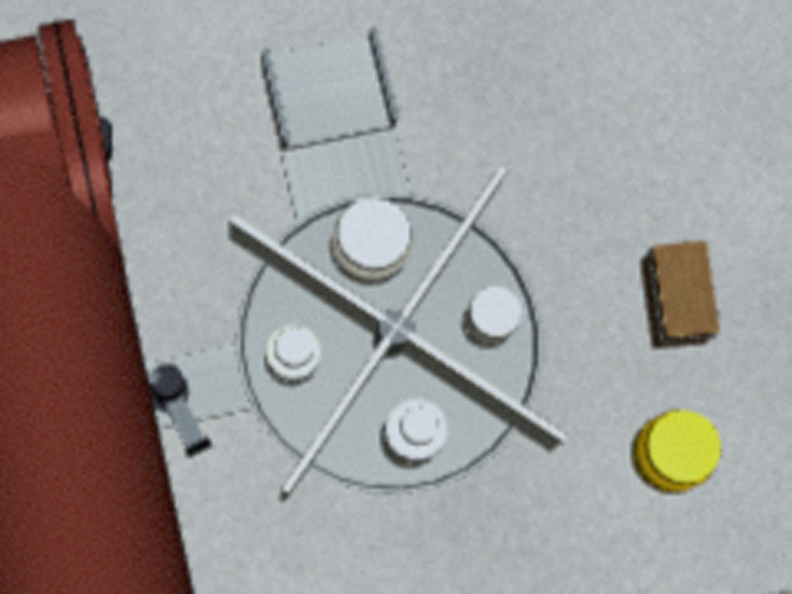

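Jar lid at crop (374,234), roughly in line with the ledge mid (inner corners (285,148), (395,128)); everything stands. Computing the offset.

Run:
```python
from h import *
d=pickle.load(open('t4.pkl','rb'))
W=lambda a,b,z:px2w(d,(a/3.3+250,b/3.3+140),z)[:2]
ang=lambda v:np.degrees(np.arctan2(v[1],v[0])).round(1)
e=[W(*p,78) for p in[(235,219),(502,170),(563,438),(287,490)]];C2=np.mean(e,0);C3=W(391,343,26)
print(C2,C3,[ang(v-C2) for v in e])
g=cv2.cvtColor(cv2.resize(d['image'][140:320,250:490],None,fx=3.3,fy=3.3,interpolation=cv2.INTER_CUBIC),cv2.COLOR_BGR2GRAY)
j=W(374,234,64)
L=(W(285,148,18)+W(395,128,18))/2; Lo=(W(265,50,38)+W(373,30,38))/2
b=W(168,384,72);
for c in(C,C2,C3):
    print('jar',np.hypot(*(j-c)).round(),ang(j-c),'ledge',ang(L-c),ang(Lo-c),'boss',ang(b-c)-90)
```

```text
[ 542.04360979 -118.17050841] [ 540.69459153 -119.03531339] [np.float64(59.9), np.float64(-29.5), np.float64(-120.0), np.float64(150.3)]
jar 78.0 13.0 ledge 15.6 16.1 boss 17.299999999999997
jar 74.0 15.4 ledge 16.7 16.9 boss 18.299999999999997
jar 76.0 15.7 ledge 16.8 17.0 boss 17.799999999999997
```

Jar sits about 2 mm off the ledge line, well inside tolerance. Now the brake.

Emit:
{"name": "jog_arm", "arguments": {
  "motion": [
    [[-2,4,40,0,0,0],[-4,4,80,0,0,0],[-4,4,110,0,0,0],[-4,4,117,0,0,0],[-4,4,117,0,0,0]]
  ]
}}

```text
t: 12.65
ee_pos: [534.8, 115.2, 48.9]
orientation: [[-0.006, 1.0, -0.0], [1.0, 0.006, -0.0], [-0.0, -0.0, -1.0]]
ft_force: [0.2, 0.9, 0.9]
finger_gap: 0.3
gripper_force: 0.0
```

```bash
sed -i 's/^PV=.*/PV=np.array([491.,45.])/' h.py
python3 - <<'E'
from h import *
plan([br(90,35),br(90,28),br(90,22),br(93,20),br(98,20),br(104,20),br(111,20),br(117,20),br(121,20),br(122,20)])
E
```

```text
t 12.65 p [534.8 115.2  48.9] f [0.2 0.9 0.9] yaw 0.4 q [-23.  16.   7. 110.  -3.  54. -14.]
[[2, -9, 3, -0, 0, 0], [2, -16, 3, -0, 0, 0], [2, -22, 3, -0, 0, 0], [3, -28, 3, -0, 0, -3], [4, -34, 3, -0, 0, -8], [5, -42, 3, -0, 0, -14], [4, -51, 3, -0, 0, -21], [3, -59, 3, -0, 0, -27], [2, -64, 3, -0, 0, -31], [2, -65, 3, -0, 0, -32]]
```

Emit:
{"name": "jog_arm", "arguments": {
  "motion": [
    [[2,-9,2,0,0,0],[2,-16,2,0,0,0],[2,-22,2,0,0,0],[3,-28,2,0,0,-3],[4,-34,2,0,0,-8],[5,-42,2,0,0,-14],[4,-51,2,0,0,-21],[3,-59,2,0,0,-27],[2,-64,2,0,0,-31],[2,-65,2,0,0,-32]]
  ]
}}

```text
t: 13.9
ee_pos: [469.3, 117.5, 47.1]
orientation: [[-0.536, 0.844, 0.001], [0.844, 0.536, 0.0], [-0.0, 0.001, -1.0]]
ft_force: [1.2, 0.1, 0.3]
finger_gap: 0.2
gripper_force: 0.5
```

Run:
```python
from h import *
plan([br(t,20) for t in(124,129,135,141,147,152,156,158,159,159)])
```

```text
t 13.9 p [469.3 117.5  47.1] f [1.2 0.1 0.3] yaw 32.4 q [-22.  10.   2. 118.  -1.  52.  14.]
[[-0, -3, 1, 0, 0, -2], [1, -9, 1, 0, 0, -7], [2, -17, 1, 0, 0, -13], [2, -25, 1, 0, 0, -19], [1, -32, 1, 0, 0, -25], [-0, -39, 1, 0, 0, -30], [-2, -44, 1, 0, 0, -34], [-3, -46, 1, 0, 0, -36], [-3, -47, 1, 0, 0, -37], [-3, -47, 1, 0, 0, -37]]
```

Contact force about 1.2 N: the lever is moving with the finger.

Emit:
{"name": "jog_arm", "arguments": {
  "motion": [
    [[0,-3,1,0,0,-2],[1,-9,1,0,0,-7],[2,-17,1,0,0,-13],[2,-25,1,0,0,-19],[1,-32,1,0,0,-25],[0,-39,1,0,0,-30],[-2,-44,1,0,0,-34],[-3,-46,1,0,0,-36],[-3,-47,1,0,0,-37],[-3,-47,1,0,0,-37]]
  ]
}}

```text
t: 15.15
ee_pos: [431.1, 89.8, 45.5]
orientation: [[-0.936, 0.352, -0.0], [0.352, 0.936, -0.0], [0.0, -0.0, -1.0]]
ft_force: [-0.0, -0.1, -0.5]
finger_gap: 0.5
gripper_force: 0.2
```

Run:
```python
from h import *
plan([br(t,20) for t in(160,162,164,166,167,168)])
```

```text
t 15.15 p [431.1  89.8  45.5] f [-0.  -0.1 -0.5] yaw 69.4 q [-17.   5.  -0. 123.   0.  51.  52.]
[[0, -2, -0, -0, -0, -1], [1, -4, -0, -0, -0, -3], [2, -7, -0, -0, -0, -5], [2, -9, -0, -0, -0, -7], [2, -11, -0, -0, -0, -8], [2, -12, -0, -0, -0, -9]]
```

Emit:
{"name": "jog_arm", "arguments": {
  "motion": [
    [[0,-2,0,0,0,-1],[1,-4,0,0,0,-3],[2,-7,0,0,0,-5],[2,-9,0,0,0,-7],[2,-10,0,0,0,-7],[2,-11,0,0,0,-7],[2,-11,0,0,0,-7]]
  ]
}}

```text
t: 16.02
ee_pos: [425.4, 80.1, 45.5]
orientation: [[-0.972, 0.236, -0.0], [0.236, 0.972, -0.0], [0.0, -0.0, -1.0]]
ft_force: [-0.0, 1.3, 0.4]
finger_gap: 0.5
gripper_force: 0.3
```

Run:
```python
from h import *
s=readout.get_state();print(s['ft_force'],s['ee_pos'],s['gripper_force'])
d=viewer.snapshot('top')
im=cv2.resize(d['image'][140:320,250:490],None,fx=3.3,fy=3.3,interpolation=cv2.INTER_CUBIC)
cv2.imwrite('pics/t5.png',np.clip(im*1.8,0,255).astype('uint8'))
```

```text
[-0.02460202  1.32710585  0.41542166] [425.35520809  80.06805591  45.53649795] 0.26234364495607565
```

View pics/t5.png

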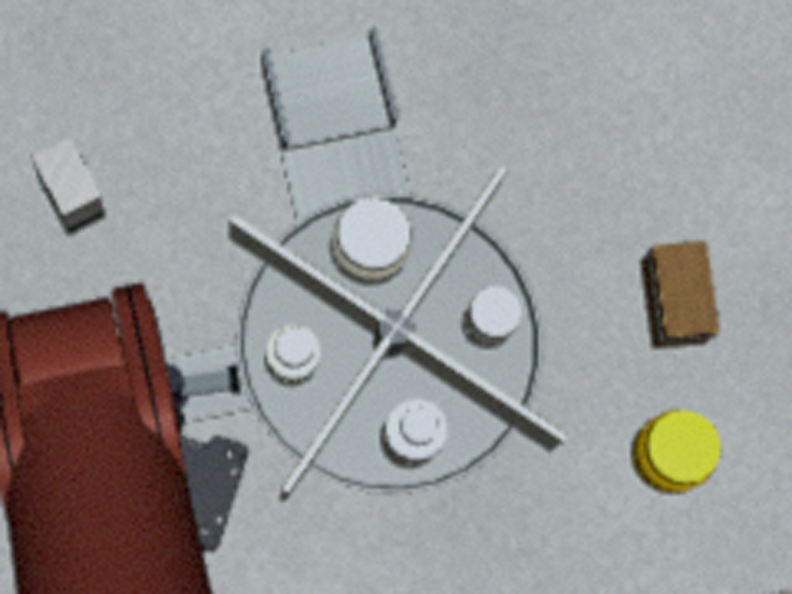

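The nose at crop (237,378) is still ~7° short of pointing at the hub; push on until the force rises.

Emit:
{"name": "jog_arm", "arguments": {
  "motion": [
    [[0,-2,0,0,0,-1],[1,-4,0,0,0,-3],[1,-6,0,0,0,-4],[1,-8,0,0,0,-5],[1,-8,0,0,0,-5]]
  ]
}}

```text
t: 16.7
ee_pos: [422.8, 74.6, 45.7]
orientation: [[-0.989, 0.149, 0.001], [0.149, 0.989, 0.003], [-0.001, 0.003, -1.0]]
ft_force: [1.9, 9.9, -3.4]
finger_gap: 0.4
gripper_force: 4.9
```

Force jumped to 10 N: at the stop. Backing off and up.

Emit:
{"name": "jog_arm", "arguments": {
  "motion": [
    [[0,8,0,0,0,0],[0,22,0,0,0,0],[0,30,0,0,0,0],[0,30,-40,0,0,0],[0,30,-90,0,0,0],[0,60,-140,0,0,0],[0,110,-150,0,0,0],[0,160,-150,0,0,0],[0,200,-150,0,0,0],[0,200,-150,0,0,0]]
  ]
}}

```text
t: 17.95
ee_pos: [451.7, 273.9, 195.1]
orientation: [[-0.989, 0.145, -0.001], [0.145, 0.989, 0.001], [0.001, 0.0, -1.0]]
ft_force: [0.2, -0.9, -0.2]
finger_gap: 0.5
gripper_force: 0.0
```

Run:
```python
from h import *
d=viewer.snapshot('top')
im=cv2.resize(d['image'][140:320,250:490],None,fx=3.3,fy=3.3,interpolation=cv2.INTER_CUBIC)
cv2.imwrite('pics/t6.png',np.clip(im*1.8,0,255).astype('uint8'))
```

```text
(no output)
```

View pics/t6.png

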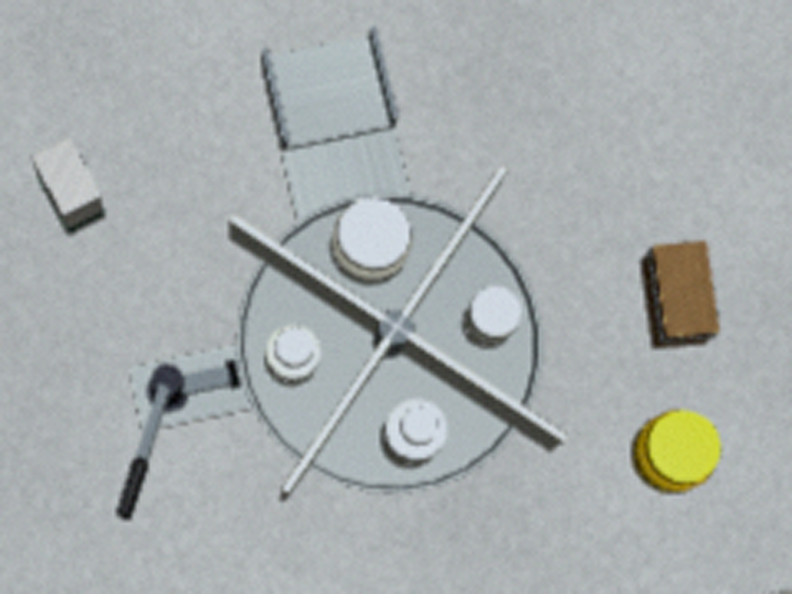

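The lever is at its stop: handle end at crop (124,513), nose at (235,373) on the tray. The jar is opposite the ledge and all four containers stand.

```bash
python3 -c "
from cell import order
print(order.job_done())"
```

```text
the job is handed in; nothing more can be done
None
```

The job is handed in, but no verdict came back: by the last camera images, the jar stands about 2 mm off the line to the middle of the ledge, the brake lever is at its stop, and all four containers are upright.

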